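Set the bottle lane in order

TASK

Set this assembly bench's bottle lane in order. Take the empty yellow cups out of the lane and nest them all into the red cup as one straight stack on the bench, and stand every tipped-over bottle with a red cap upright in the lane, well inside its yellow edge, in line with the blue-capped ones. The blue-capped bottles must also be left standing in the lane; do not shove the solder spool, meter, boxes or screwdriver about.

Things in the scene. Friction and masses are not known exactly. Their poses are not given: they have to be found in the camera images.
- lane: the bottle lane: a flat grey board lying fixed on the bench, 100 mm (its x) by 460 mm (its y), 4 mm thick with a yellow line round its edge; origin at the centre of its underside. It lies across in front of the robot, in a somewhat different place and at a slight turn each time. Its x points away from the robot
- full1: full bottle with blue cap and blue label standing in the lane from the start (about 0.4 kg), 40 mm square in plan, body 90 mm tall, round 26 mm cap above, 112 mm in all; origin on its centre line 50 mm above its underside, z runs from base to cap, x and y are normal to the flat sides
- full2: full bottle with blue cap and blue label standing in the lane from the start (about 0.4 kg), 40 mm square in plan, body 90 mm tall, round 26 mm cap above, 112 mm in all; origin on its centre line 50 mm above its underside, z runs from base to cap, x and y are normal to the flat sides
- bottle1: light bottle (0.11 to 0.18 kg) with red cap and pale paper label, lying on a flat side between robot and lane at the start (two or three such); 40 mm square in plan, body 90 mm tall, round 26 mm cap above, 112 mm in all; origin on its centre line 50 mm above its underside, z runs from base to cap, x and y are normal to the flat sides
- bottle2: light bottle (0.11 to 0.18 kg) with red cap and pale paper label, lying on a flat side between robot and lane at the start (two or three such); 40 mm square in plan, body 90 mm tall, round 26 mm cap above, 112 mm in all; origin on its centre line 50 mm above its underside, z runs from base to cap, x and y are normal to the flat sides
- bottle3: light bottle (0.11 to 0.18 kg) with red cap and pale paper label, lying on a flat side between robot and lane at the start (two or three such); 40 mm square in plan, body 90 mm tall, round 26 mm cap above, 112 mm in all; origin on its centre line 50 mm above its underside, z runs from base to cap, x and y are normal to the flat sides
- cup1: empty yellow parts cup (about 40 g), standing in the lane at the start in a gap that a bottle needs (two or three such); round, open, 46 mm tall: 40 mm across at the foot, 57 mm at 30 mm up, then a straight collar 66 mm across up to the rim; origin at the centre of its underside, z up. Nested, its collar rests on the other's rim, 16 mm higher
- cup2: empty yellow parts cup (about 40 g), standing in the lane at the start in a gap that a bottle needs (two or three such); round, open, 46 mm tall: 40 mm across at the foot, 57 mm at 30 mm up, then a straight collar 66 mm across up to the rim; origin at the centre of its underside, z up. Nested, its collar rests on the other's rim, 16 mm higher
- cup3: empty yellow parts cup (about 40 g), standing in the lane at the start in a gap that a bottle needs (two or three such); round, open, 46 mm tall: 40 mm across at the foot, 57 mm at 30 mm up, then a straight collar 66 mm across up to the rim; origin at the centre of its underside, z up. Nested, its collar rests on the other's rim, 16 mm higher
- stack_cup: red weighted cup (0.3 kg) standing loose on the bench at the right of the bottles, same shape as the yellow cups: round, open, 46 mm tall: 40 mm across at the foot, 57 mm at 30 mm up, then a straight collar 66 mm across up to the rim; origin at the centre of its underside, z up. Nested, its collar rests on the other's rim, 16 mm higher
- spool: bystander: solder spool, steel with blue rims, 56 mm across, 35 mm tall; origin at its underside
- meter: bystander: yellow multimeter, 140 x 75 x 32 mm; origin at its underside
- carton: bystander: brown carton, 90 x 130 x 50 mm; origin at its underside
- white_box: bystander: white paper box, 100 x 60 x 45 mm; origin at its underside
- driver: bystander: screwdriver with orange handle lying on the bench; origin at its underside
Not all that is in view belongs to the job. What is shaped like the cup2 but green is not meant.

How it is judged (in metres and radians):
At the end, for the whole second after the job is handed in: All bottles stand at rest on the lane: tilt under 0.10 rad, axis within 30 mm of its long centre line and 210 mm of its middle. All yellow cups stacked in the red one: tilt under 0.12 rad, centres within 10 mm, undersides at most 56 mm above its own; it stands upright on the bench (angle between each of bottle1, bottle2, bottle3, full1, full2's own z axis and vertical below 0.1 rad and x of bottle1 in the frame of lane between -0.03 and 0.03 m and y of bottle1 in the frame of lane between -0.21 and 0.21 m and z of bottle1 in the frame of lane between 0.048 and 0.06 m and linear speed of each of bottle1, bottle2, bottle3, full1, full2, cup1, cup2, cup3, stack_cup below 0.02 m/s and x of bottle2 in the frame of lane between -0.03 and 0.03 m and y of bottle2 in the frame of lane between -0.21 and 0.21 m and z of bottle2 in the frame of lane between 0.048 and 0.06 m and x of bottle3 in the frame of lane between -0.03 and 0.03 m and y of bottle3 in the frame of lane between -0.21 and 0.21 m and z of bottle3 in the frame of lane between 0.048 and 0.06 m and x of full1 in the frame of lane between -0.03 and 0.03 m and y of full1 in the frame of lane between -0.21 and 0.21 m and z of full1 in the frame of lane between 0.048 and 0.06 m and x of full2 in the frame of lane between -0.03 and 0.03 m and y of full2 in the frame of lane between -0.21 and 0.21 m and z of full2 in the frame of lane between 0.048 and 0.06 m and angle between each of cup1, cup2, cup3, stack_cup's own z axis and vertical below 0.12 rad and horizontal distance between each of cup1, cup2, cup3 and stack_cup below 0.01 m and z of cup1 in the frame of stack_cup between 0.008 and 0.056 m and z of cup2 in the frame of stack_cup between 0.008 and 0.056 m and z of cup3 in the frame of stack_cup between 0.008 and 0.056 m and height (world z) of stack_cup below 0.01 m); the robot touches nothing.
It fails at once if a bystander (spool, meter, carton, white box, screwdriver) is shoved more than 60 mm (distance of any of spool, meter, carton, white_box, driver from where it was at the start of the episode above 0.06 m).
Of bottle1, bottle2, bottle3, cup1, cup2, cup3 only 5 to 6 are there at a start; the rules pass over those that are not, and their reading is None.
At some moment in a run one of stack_cup, cup1, cup2, cup3 may be knocked a few centimetres aside while the robot is not near it.
Once in a run the grip may slacken for a moment while it holds something.
It also fails if it takes over 210 s, if anything falls off the work surface, if the arm or the gripper's body presses on something with over 40 N, if the wrist force passes 120 N, or if a joint passes its speed limit or range.

ROBOT

A 7-joint arm with a two-finger parallel gripper is mounted at the origin on the work surface. World frame = base frame: x ahead of the robot, y to its left, z up, the work surface at z = 0. Lengths are in mm, angles in rad, forces in N, time in s.
With the tool pointing down it reaches from about 400 to 850 mm from the base axis. Payload 4.4 kg.
Tool frame: the origin (TCP) lies between the finger pads; the fingertips stand 19 mm ahead of it and the grasp point (between the pads) is the TCP; z points along the fingers, y is the line along which they close (so a half turn about z gives the same grasp; the last joint's range is limited). The gripper opens to 94 mm and grips with 3 to 60 N. Pads are 16 mm wide; open, the fingers measure 119 mm over their backs; the gripper's body (75 mm by 177 mm) begins 78 mm behind the grasp point.
Start: joints at [-1.329, 0.628, 0.038, 1.517, -0.027, 0.996, -0.02], TCP at [196.902, 619.474, 224.478] pointing down, gripper open.
Joint ranges: [-3.06, 3.06], [-0.37, 2.12], [-1.25, 1.32], [0.18, 2.47], [-1.1, 4.24], [0.23, 1.98], [-2.94, 2.94]. Speed limits (rad/s): [2.57, 2.57, 3.14, 3.14, 3.14, 3.14, 3.14].

INTERFACE

Orientations are given as a rotation vector (axis times angle).
In Python, from workcell import arm gives the robot as it stands.
- The arm moves only by the tool apply_moves, never from a script. Its argument "increments" is a list of rows, each a list of 5 numbers: the shift along the tool's x, y, z in m, then the turn about the tool's z in rad, then the opening, from 0 (shut) to 1 (fully open). In form: [[dx, dy, dz, spin, claw], ...]. A call has 1 to 12 rows; each row is the pose to reach, as a shift and turn from the pose commanded when the call began, along the tool's axes at that moment; what a row does not reach only later rows make up. A row lasts 1/10 s, in which the tool goes at most 50 mm and 8.59 degrees, less where a joint would pass 70% of its speed; a pose out of reach is approached as far as the arm can. A call with a gripper value outside its range is refused whole. The fingers move at their own pace and stop on an object; "newtons" is the grip in N (left out, the last holds). Time passes only in rows, so rows that repeat a pose let the fingers close. It gives the time, the measured TCP pose, the force, the opening and the grip force at its end, in the units of the state.
- arm.sense(): the state, without advancing time (a new reading comes with each control period).
- arm.read_camera(name): name is "side" or "top" or "wrist"; returns (picture, depth): 400x640x3 uint8, blue, green, red; 400x640 float32, mm along the optical axis (not along the pixel's ray), 0 where there is no reading.
- arm.camera_model(name): a dict with "mtx" (3x3 intrinsics, pixels), "world_to_cam" (4x4, takes a point from world to camera coordinates). Camera axes: x right, y down, z forward; pixel columns grow to the right and rows downward; lengths in mm; the calibration is good to about 2 mm. A picture is of the moment at which its call begins: read the wrist's pose just before it. camera_model takes no time and is no camera call; for the wrist camera it gives the pose at the moment of the call.
- arm.job_done(): hands the job in; it is judged then, once.
Trained networks look in the newest picture that a camera, given by its name, has taken for a name from the list of things; names that differ only in an ending like _2 or _b are one class to them, and where a whole thing is asked for, a point or a joint stands for the part that bears it (a point fixed in the world has none). Each returns a list of dicts, best first, with "p" (0 to 1); they miss things now and then, are a little off and sometimes report something else, mostly with a low value. They report only what shows in the picture. A call takes as long as a camera call. They do not tell look-alikes from the thing itself.
- arm.boxes_of(camera, query): "point" ([column, row] in pixels, amid what is visible of it).
- arm.cut_out(camera, query): "mask" (400x640 bool, what is visible of it) and "point" ([column, row] in pixels, amid what is visible of it).
- arm.tip_of(camera, query): "point" ([column, row] in pixels: a listed point, or the origin of a listed thing).
The state is a dict: "time": time; "joint_positions": joint angles; "dq": joint speeds; "joint_torque": joint torques, N m; "tcp_pos": TCP position; "tool_rot": TCP orientation; "contact_force": force on the tool from outside, world axes, zero at the start; "moment": the same for the moment, N m; "grip_width": finger opening in mm; "gripper_force": force on a finger pad.
Only numpy, scipy, OpenCV 4.12 (cv2) and the standard library are available. Lean on these libraries where they do the work, as an engineer would, in place of code of your own. Each camera call takes 0.05 s, during which the arm holds its last target. There are 200 camera calls.

## Working session

There is one attempt and no reset: what is moved stays moved. The work goes in short steps, Python scripts to look and compute and a tool call to move; the robot and the scene stay as the last step left them, time stands still between calls to the robot, and variables do not carry over. Pictures are saved under pics/ and viewed, at most 14 in all, crops included, and the job is handed in when it is done.

Besides the shell and the picture viewer there is one more tool, called after "Emit:" in YAML: its name, and indented under it one key for each argument. apply_moves: Moves the arm, as the interface text tells. Its arguments: {"type":"object","properties":{"increments":{"type":"array"},"newtons":{"type":"number"}},"required":["increments"]}

```bash
mkdir -p pics; ls
python3 - <<'E'
from workcell import arm
import cv2
s=arm.sense();print({k:s[k] for k in ('time','tcp_pos','tool_rot','grip_width')})
for c in('top','side'):
    im,d=arm.read_camera(c);cv2.imwrite(f'pics/{c}0.png',im)
    m=arm.camera_model(c);print(c,m['mtx'],m['world_to_cam'])
E
```

```text
pics
{'time': 0.0, 'tcp_pos': array([196.7435161 , 618.86113806, 223.58342394]), 'tool_rot': array([-4.81590115e-01, -3.10422138e+00,  2.89249752e-03]), 'grip_width': 94.23423217231499}
top [[508.96192466   0.         327.80689682]
 [  0.         508.96192466 194.62625988]
 [  0.           0.           1.        ]] [[-2.53997862e-02 -9.99517682e-01 -1.78676670e-02  1.94478848e+01]
 [-9.86194799e-01  2.79787864e-02 -1.63208474e-01  4.72318321e+02]
 [ 1.63629671e-01  1.34755400e-02 -9.86429795e-01  1.38311922e+03]
 [ 0.00000000e+00  0.00000000e+00  0.00000000e+00  1.00000000e+00]]
side [[385.40175919   0.         317.03196734]
 [  0.         385.40175919 200.16581471]
 [  0.           0.           1.        ]] [[ 9.96756829e-01 -8.04480767e-02  1.98241344e-03 -4.81158706e+02]
 [-4.13676362e-02 -5.33367120e-01 -8.44871726e-01  7.52738900e+01]
 [ 6.90256596e-02  8.42049656e-01 -5.34965266e-01  1.04326482e+03]
 [ 0.00000000e+00  0.00000000e+00  0.00000000e+00  1.00000000e+00]]
```

View pics/top0.png

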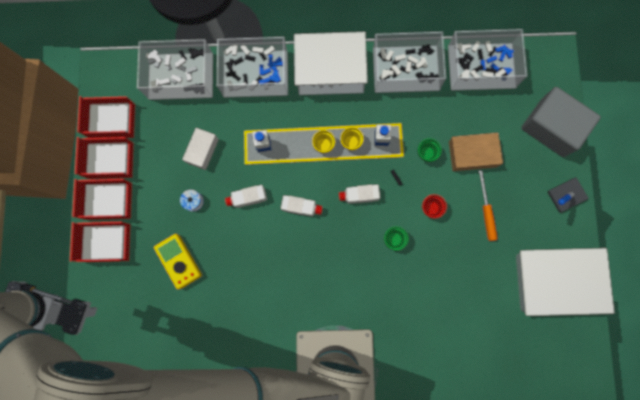

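View pics/side0.png

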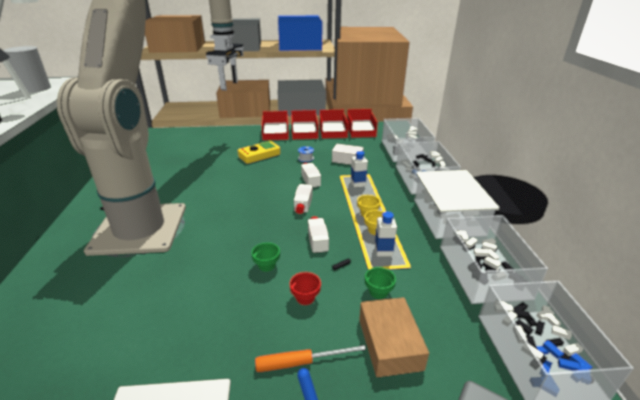

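The top view shows the lane from (245,147) to (403,140). In it are blue caps at (261,138) and (383,134) and yellow cups at (323,142) and (352,139). Three red-capped bottles lie at (246,197), (300,205) and (360,194).

Things that could be mistaken for a target:
- **Red cup (434,207):** the stack target. The green cups at (430,151) and (397,239) have the same shape but are not meant.
- **Yellow meter (178,260):** not a cup.
- **White box (200,148):** not a bottle.

```bash
cat > h.py <<'E'
from workcell import arm
import cv2, numpy as np
from scipy.spatial.transform import Rotation as R
def cloud(cam,im,d,mask=None):
    m=arm.camera_model(cam) if isinstance(cam,str) else cam
    K=m['mtx'];T=np.linalg.inv(m['world_to_cam'])
    v,u=np.nonzero((d>0)&(mask if mask is not None else True))
    z=d[v,u];P=np.c_[(u-K[0,2])/K[0,0]*z,(v-K[1,2])/K[1,1]*z,z]
    return P@T[:3,:3].T+T[:3,3],u,v
def proj(cam,p):
    m=arm.camera_model(cam);q=m['world_to_cam']@np.r_[p,1];q=m['mtx']@q[:3];return q[:2]/q[2]
def plan(xyz,close_deg=None):
    """tool-frame shift (m) and spin to put TCP at xyz with closing line at close_deg in world"""
    s=arm.sense();M=R.from_rotvec(s['tool_rot']).as_matrix()
    d=M.T@(np.array(xyz)-s['tcp_pos'])/1000
    sp=0
    if close_deg is not None:
        y=M[:,1];cur=np.degrees(np.arctan2(y[1],y[0]))
        a=(close_deg-cur+90)%180-90; sp=-np.radians(a)   # tool z down
    print('plan',np.round(xyz,0),np.round(d,4),'spin',round(sp,3),'tcp',np.round(s['tcp_pos'],1),'q7',round(s['joint_positions'][6],2),'t',round(s['time'],1))
def state():
    s=arm.sense();M=R.from_rotvec(s['tool_rot']).as_matrix()
    print('tcp',np.round(s['tcp_pos'],1),'close',round(np.degrees(np.arctan2(M[1,1],M[0,1])),1),'grip',round(s['grip_width'],1),round(s['gripper_force'],1),'F',np.round(s['contact_force'],1),'t',round(s['time'],1)); return M
def circ(cam,q,zmin,show=True):
    im,d=arm.read_camera(cam);m=arm.camera_model(cam)
    out=[]
    for r in arm.cut_out(cam,q):
        P,_,_=cloud(m,im,d,r['mask'])
        if len(P)<10: continue
        zt=np.percentile(P[:,2],95);Q=P[P[:,2]>zt-8]
        (c,rad)=cv2.minEnclosingCircle(Q[:,:2].astype(np.float32))
        col=im[r['mask']].mean(0)
        out.append((np.array(c),rad,zt,r['p'],col))
        if show: print(q,cam,np.round(r['point']),'c',np.round(c,1),'r',round(rad,1),'ztop',round(zt,1),'p',round(r['p'],2),'bgr',np.round(col))
    return out
E
python3 - <<'E'
from h import *
M=state();print(M.round(2))
for cam in('top','side'):
    im,d=arm.read_camera(cam);m=arm.camera_model(cam)
    for q in('cup1','stack_cup','bottle1','full1','lane'):
        for r in arm.cut_out(cam,q):
            P,_,_=cloud(m,im,d,r['mask'])
            if len(P)<8: continue
            zt=np.percentile(P[:,2],95)
            top=P[P[:,2]>zt-10][:,:2].astype(np.float32)
            rc=cv2.minAreaRect(P[:,:2].astype(np.float32) if q!='full1' else top)
            c,rad=cv2.minEnclosingCircle(top)
            print(cam,q,np.round(r['point']),'p',round(r['p'],2),'ztop',round(zt,1),'rect',np.round(rc[0],1),np.round(rc[1],1),round(rc[2],1),'circ',np.round(c,1),round(rad,1),'bgr',np.round(im[r['mask']].mean(0)))
E
```

```text
tcp [196.7 618.9 223.7] close 72.4 grip 94.2 0.0 F [-0.6  0.1  0. ] t 0.1
[[-0.95  0.3  -0.  ]
 [ 0.3   0.95 -0.  ]
 [ 0.   -0.   -1.  ]]
top cup1 [393. 237.] p 0.82 ztop 47.1 rect [ 346.6 -174.9] [60.7 64.6] 24.8 circ [ 346.5 -175. ] 33.0 bgr [ 50. 110.  24.]
top cup1 [351. 138.] p 0.7 ztop 51.9 rect [630.7 -63. ] [62.4 65.3] 89.5 circ [631.4 -62.5] 33.5 bgr [ 16. 146. 164.]
top cup1 [323. 141.] p 0.57 ztop 51.3 rect [628.   17.8] [69.8 64.5] 18.9 circ [625.8  16.4] 33.3 bgr [ 19. 148. 164.]
top cup1 [428. 149.] p 0.57 ztop 47.9 rect [ 594.8 -284.5] [69.5 73.8] 62.9 circ [ 593.2 -279. ] 34.2 bgr [ 49. 106.  23.]
top stack_cup [435. 205.] p 0.59 ztop 47.8 rect [ 432.9 -284.3] [64.1 64.5] 86.4 circ [ 432.6 -284.6] 32.9 bgr [ 23.  30. 136.]
top bottle1 [297. 207.] p 0.93 ztop 44.8 rect [445.  85.] [117.3  40.9] 77.3 circ [445.5  82.4] 56.2 bgr [170. 177. 187.]
top bottle1 [246. 194.] p 0.88 ztop 44.8 rect [475.4 242.3] [ 41.3 112. ] 10.6 circ [472.8 240.6] 55.4 bgr [170. 176. 186.]
top bottle1 [357. 193.] p 0.86 ztop 44.7 rect [474.6 -78.3] [ 41.2 110. ] 4.3 circ [473.5 -80.3] 53.3 bgr
[... 1179 characters left out ...]
[447.5  76.7] [114.4  39.8] 78.5 circ [447.   76.8] 57.4 bgr [168. 177. 198.]
side bottle1 [314. 177.] p 0.53 ztop 39.6 rect [481.5 239.4] [124.4  60.5] 84.9 circ [473.8 232.4] 54.6 bgr [185. 195. 194.]
side bottle1 [389. 236.] p 0.34 ztop 114.1 rect [ 633.6 -110.3] [ 41.3 131.1] 1.3 circ [ 636.5 -153.3] 13.1 bgr [145. 128. 113.]
side full1 [388. 232.] p 0.74 ztop 114.1 rect [ 636.2 -153.8] [23.3 22.9] 47.8 circ [ 636.3 -153.7] 12.8 bgr [147. 129. 113.]
side full1 [355. 172.] p 0.57 ztop 111.6 rect [629.6 183.1] [22.8 25.8] 36.6 circ [630.6 184.7] 13.8 bgr [140. 123. 108.]
side lane [370. 239.] p 0.57 ztop 4.8 rect [634.7 -11.5] [105.  501.4] 0.6 circ [626.4 -10.6] 251.8 bgr [117. 165. 167.]
```

Emit:
apply_moves:
  increments:
    - [-0.605,-0.48,0,1.264,1]
    - [-0.605,-0.48,0,1.264,1]
    - [-0.605,-0.48,0,1.264,1]
    - [-0.605,-0.48,0,1.264,1]
    - [-0.605,-0.48,0,1.264,1]
    - [-0.605,-0.48,0,1.264,1]
    - [-0.605,-0.48,0,1.264,1]
    - [-0.605,-0.48,0,1.264,1]
    - [-0.605,-0.48,0,1.264,1]
    - [-0.605,-0.48,0,1.264,1]
    - [-0.605,-0.48,0,1.264,1]
    - [-0.605,-0.48,0,1.264,1]

```text
time: 1.9
tcp_pos: [532.8, 120.2, 224.7]
tool_rot: [-2.222, -2.221, -0.001]
contact_force: [0.6, 0.2, 0.2]
grip_width: 94.3
gripper_force: 0.0
```

Run:
```python
from h import *
state();plan([629,-22,230],0)
```

```text
tcp [532.8 120.2 224.7] close -0.0 grip 94.3 0.0 F [0.6 0.2 0.2] t 1.9
plan [629 -22 230] [-0.1421  0.0963 -0.0053] spin -0.001 tcp [532.8 120.2 224.7] q7 -0.02 t 1.9
```

Emit:
apply_moves:
  increments:
    - [-0.142,0.096,0,0,1]
    - [-0.142,0.096,0,0,1]
    - [-0.142,0.096,0,0,1]
    - [-0.142,0.096,0,0,1]
    - [-0.142,0.096,0,0,1]
    - [-0.142,0.096,0,0,1]

```text
time: 2.5
tcp_pos: [627.3, -19.9, 224.1]
tool_rot: [-2.222, -2.219, -0.0]
contact_force: [-0.7, -0.2, 0.2]
grip_width: 93.7
gripper_force: 0.0
```

Run:
```python
from h import *
state()
circ('wrist','cup1',0);circ('wrist','full1',0)
im,_=arm.read_camera('wrist');cv2.imwrite('pics/w1.png',im)
circ('top','stack_cup',0)
```

```text
tcp [627.3 -19.9 224.1] close -0.1 grip 93.7 0.0 F [-0.7 -0.2  0.2] t 2.5
cup1 wrist [322. 145.] c [627.9  16.1] r 32.9 ztop 48.8 p 0.94 bgr [  6. 165. 182.]
cup1 wrist [292. 385.] c [ 595.5 -273. ] r 31.5 ztop 44.3 p 0.8 bgr [ 48. 104.  26.]
cup1 wrist [327. 224.] c [633.9 -64. ] r 33.1 ztop 48.7 p 0.77 bgr [  4. 163. 181.]
full1 wrist [329. 294.] c [ 637.2 -137.6] r 20.1 ztop 92.9 p 0.66 bgr [101.  90.  82.]
stack_cup top [433. 203.] c [ 432.  -284.7] r 32.3 ztop 45.7 p 0.65 bgr [ 20.  25. 115.]
```

View pics/w1.png

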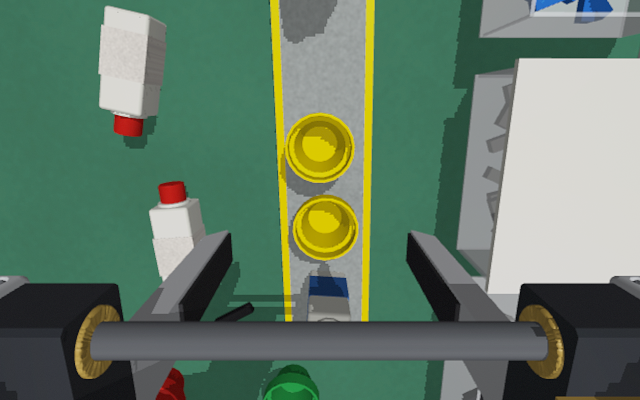

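The wrist picture shows the yellow cups at (320,147) and (325,228) with rims at z≈49, which fits the text. The green cup is apart at (292,385). I'll grasp the cup at (628,16) first.

Emit:
apply_moves:
  increments:
    - [0.036,0.001,0,0,1]
    - [0.036,0.001,0.05,0,1]
    - [0.036,0.001,0.1,0,1]
    - [0.036,0.001,0.14,0,1]
    - [0.036,0.001,0.172,0,1]
    - [0.036,0.001,0.172,0,1]
    - [0.036,0.001,0.172,0,0.5]
    - [0.036,0.001,0.172,0,0.5]
    - [0.036,0.001,0.172,0,0.5]
    - [0.036,0.001,0.172,0,0.5]
    - [0.036,0.001,0.172,0,0.5]
    - [0.036,0.001,0.172,0,0.5]
  newtons: 12

```text
time: 4.05
tcp_pos: [629.8, 15.7, 54.2]
tool_rot: [2.222, 2.219, 0.003]
contact_force: [-1.3, 0.7, 6.7]
grip_width: 66.5
gripper_force: 12.0
```

Run:
```python
from h import *
state()
```

```text
tcp [629.8  15.7  54.2] close -0.1 grip 66.5 12.0 F [-1.3  0.7  6.7] t 4.0
```

Emit:
apply_moves:
  increments:
    - [0,0,-0.05,0,0.5]
    - [0,0,-0.1,0,0.5]
    - [0,0,-0.15,0,0.5]
    - [-0.042,-0.022,-0.15,0,0.5]
    - [-0.084,-0.044,-0.15,0,0.5]
    - [-0.126,-0.067,-0.15,0,0.5]
    - [-0.168,-0.089,-0.15,0,0.5]
    - [-0.21,-0.111,-0.15,0,0.5]
    - [-0.252,-0.134,-0.15,0,0.5]
    - [-0.294,-0.156,-0.15,0,0.5]
    - [-0.336,-0.179,-0.15,0,0.5]
    - [-0.366,-0.195,-0.15,0,0.5]

```text
time: 5.25
tcp_pos: [431.0, -353.5, 203.2]
tool_rot: [2.225, 2.216, -0.002]
contact_force: [0.4, -0.2, -0.6]
grip_width: 66.1
gripper_force: 12.0
```

Run:
```python
from h import *
state()
circ('wrist','stack_cup',0)
im,_=arm.read_camera('wrist');cv2.imwrite('pics/w2.png',im)
circ('top','stack_cup',0);circ('side','stack_cup',0)
```

```text
tcp [ 431.  -353.5  203.2] close -0.2 grip 66.1 12.0 F [ 0.4 -0.2 -0.6] t 5.2
stack_cup wrist [320. 108.] c [ 431.4 -293.4] r 32.7 ztop 44.7 p 0.84 bgr [ 41.  49. 197.]
stack_cup wrist [478. 230.] c [ 547.6 -390.8] r 105.6 ztop 49.9 p 0.69 bgr [120. 167. 201.]
stack_cup top [434. 203.] c [ 385.3 -219.5] r 113.1 ztop 46.0 p 0.56 bgr [ 25.  32. 131.]
stack_cup side [306. 288.] c [ 435.3 -288.4] r 34.0 ztop 44.8 p 0.8 bgr [ 29.  34. 141.]
```

View pics/w2.png

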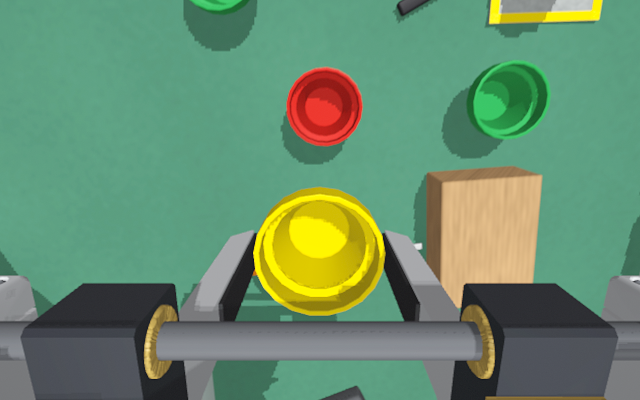

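Run:
```python
from h import *
state()
circ('wrist','stack_cup',0);circ('wrist','cup1',0)
plan([433,-287,110])
state()
```

```text
tcp [ 434.5 -348.5  202.5] close 0.1 grip 66.6 12.0 F [ 0.3  0.3 -0.8] t 5.6
stack_cup wrist [316. 118.] c [ 435.  -287.3] r 32.9 ztop 44.7 p 0.65 bgr [ 38.  44. 198.]
cup1 wrist [214.   8.] c [ 350.3 -194.7] r 27.0 ztop 44.9 p 0.93 bgr [ 89. 169.  54.]
cup1 wrist [503. 113.] c [ 595.2 -283.7] r 33.3 ztop 44.7 p 0.69 bgr [ 74. 147.  44.]
cup1 wrist [321. 249.] c [ 434.9 -349.5] r 33.3 ztop 196.8 p 0.61 bgr [  5. 198. 214.]
plan [ 433 -287  110] [ 0.0622 -0.0011  0.0925] spin 0 tcp [ 434.1 -349.2  202.4] q7 0.88 t 5.8
tcp [ 434.1 -349.2  202.4] close 0.1 grip 66.8 12.0 F [-0.1 -0.  -0.5] t 5.8
```

Emit:
apply_moves:
  increments:
    - [0.04,0,0,0,0.5]
    - [0.062,0,0.03,0,0.5]
    - [0.062,0,0.06,0,0.5]
    - [0.062,0,0.06,0,0.5]
    - [0.062,0,0.08,0,0.5]
    - [0.062,0,0.095,0,0.5]
    - [0.062,0,0.105,0,0.5]
    - [0.062,0,0.115,0,0.5]
    - [0.062,0,0.122,0,0.5]
    - [0.062,0,0.128,0,0.5]
    - [0.062,0,0.133,0,0.5]
    - [0.062,0,0.135,0,0.5]

```text
time: 7.0
tcp_pos: [433.5, -288.2, 67.3]
tool_rot: [-2.223, -2.22, -0.0]
contact_force: [0.2, 0.8, 3.2]
grip_width: 66.4
gripper_force: 12.0
```

Run:
```python
from h import *
state()
```

```text
tcp [ 433.5 -288.2   67.3] close -0.1 grip 66.4 12.0 F [0.2 0.8 3.2] t 7.0
```

Emit:
apply_moves:
  increments:
    - [0,0,0,0,1]
    - [0,0,0,0,1]
    - [0,0,0,0,1]
    - [0,0,-0.03,0,1]
    - [0,0,-0.08,0,1]
    - [0,0,-0.13,0,1]
    - [0,0,-0.16,0,1]
    - [0.04,0.045,-0.16,0,1]
    - [0.075,0.085,-0.16,0,1]
    - [0.11,0.125,-0.16,0,1]
    - [0.145,0.165,-0.16,0,1]
    - [0.178,0.2,-0.16,0,1]

```text
time: 8.2
tcp_pos: [621.9, -121.0, 227.8]
tool_rot: [2.222, 2.22, 0.0]
contact_force: [0.3, -1.1, -0.1]
grip_width: 94.1
gripper_force: 0.0
```

Emit:
apply_moves:
  increments:
    - [0,0,0,0,1]
    - [0,0,0,0,1]
    - [0,0,0,0,1]

```text
time: 8.5
tcp_pos: [619.4, -124.0, 227.5]
tool_rot: [-2.225, -2.218, 0.002]
contact_force: [-0.1, -0.7, -0.0]
grip_width: 93.7
gripper_force: 0.0
```

Run:
```python
from h import *
state()
c=circ('wrist','cup1',0);plan([c[0][0][0],c[0][0][1],54],0)
circ('side','cup1',0);circ('side','stack_cup',0)
circ('top','cup1',0)
```

```text
tcp [ 619.4 -124.   227.5] close -0.2 grip 93.7 0.0 F [-0.1 -0.7 -0. ] t 8.5
cup1 wrist [296. 308.] c [ 592.4 -189.5] r 97.2 ztop 44.9 p 0.94 bgr [43. 93. 25.]
cup1 wrist [335. 121.] c [634.2 -66. ] r 32.8 ztop 48.9 p 0.82 bgr [  5. 164. 181.]
cup1 wrist [ 57. 228.] c [ 349.3 -177.2] r 33.8 ztop 44.7 p 0.78 bgr [ 50. 110.  27.]
cup1 wrist [131. 310.] c [ 489.4 -188.7] r 102.8 ztop 60.8 p 0.75 bgr [  9. 147. 165.]
plan [ 592. -189.   54.] [-0.0651 -0.0267  0.1739] spin -0.004 tcp [ 619.4 -124.4  227.8] q7 0.39 t 8.6
cup1 side [264. 255.] c [ 348.6 -178.5] r 34.0 ztop 44.4 p 0.98 bgr [ 53. 110.  37.]
cup1 side [304. 281.] c [ 434.  -288.5] r 33.9 ztop 61.2 p 0.88 bgr [ 43. 160. 186.]
cup1 side [382. 280.] c [ 594.  -285.1] r 33.7 ztop 45.0 p 0.84 bgr [ 50. 105.  35.]
cup1 side [371. 216.] c [627.3 -82.9] r 51.6 ztop 48.6 p 0.79 bgr [ 53. 156. 178.]
cup1 side [319. 237.] c [479.3 -87. ] r 53.4 ztop 40.2 p 0.66 bgr [200. 209. 210.]
stack_cup side [308. 300.] c [ 434.5 -301. ] r 30.1 ztop 44.0 p 0.72 bgr [ 27.  39. 121.]
cup1 top [436. 206.] c [ 432.6 -285.5] r 33.5 ztop 63.3 p 0.93 bgr [ 12. 145. 163.]
cup1 top [428. 150.] c [ 593.1 -280.9] r 33.2 ztop 47.5 p 0.79 bgr [41. 86. 21.]
cup1 top [394. 238.] c [ 347.2 -175.3] r 33.1 ztop 47.3 p 0.68 bgr [ 50. 110.  24.]
```

Emit:
apply_moves:
  increments:
    - [0.04,0.01,0,0,1]
    - [0.058,0.0145,0.03,0,1]
    - [0.058,0.0145,0.08,0,1]
    - [0.058,0.0145,0.13,0,1]
    - [0.058,0.0145,0.174,0,1]
    - [0.058,0.0145,0.174,0,1]
    - [0.058,0.0145,0.174,0,0.5]
    - [0.058,0.0145,0.174,0,0.5]
    - [0.058,0.0145,0.174,0,0.5]
    - [0.058,0.0145,0.174,0,0.5]
    - [0.058,0.0145,0.174,0,0.5]
    - [0.058,0.0145,0.174,0,0.5]

```text
time: 10.1
tcp_pos: [636.3, -64.6, 55.6]
tool_rot: [2.221, 2.219, 0.003]
contact_force: [-0.4, 1.1, 7.2]
grip_width: 64.9
gripper_force: 12.2
```

Emit:
apply_moves:
  increments:
    - [0,0,-0.05,0,0.5]
    - [0,0,-0.1,0,0.5]
    - [0,0,-0.16,0,0.5]
    - [0,0,-0.16,0,0.5]
    - [-0.036,-0.025,-0.16,0,0.5]
    - [-0.072,-0.05,-0.16,0,0.5]
    - [-0.108,-0.075,-0.16,0,0.5]
    - [-0.144,-0.1,-0.16,0,0.5]
    - [-0.18,-0.125,-0.16,0,0.5]
    - [-0.216,-0.15,-0.16,0,0.5]
    - [-0.252,-0.175,-0.16,0,0.5]
    - [-0.287,-0.201,-0.16,0,0.5]

```text
time: 11.3
tcp_pos: [432.6, -352.4, 213.5]
tool_rot: [2.222, 2.22, 0.0]
contact_force: [0.8, -0.8, -0.7]
grip_width: 64.6
gripper_force: 12.2
```

Emit:
apply_moves:
  increments:
    - [0,0,0,0,0.5]
    - [0,0,0,0,0.5]
    - [0,0,0,0,0.5]
    - [0,0,0,0,0.5]

```text
time: 11.7
tcp_pos: [435.1, -349.6, 213.3]
tool_rot: [-2.219, -2.223, -0.001]
contact_force: [-0.1, -0.7, 0.1]
grip_width: 64.8
gripper_force: 12.2
```

Run:
```python
from h import *
state()
circ('wrist','cup1',0)
circ('side','cup1',0)
state()
```

```text
tcp [ 435.1 -349.6  213.3] close 0.1 grip 64.8 12.2 F [-0.1 -0.7  0.1] t 11.7
cup1 wrist [319. 253.] c [ 436.2 -350.7] r 33.2 ztop 206.2 p 0.88 bgr [  5. 193. 211.]
cup1 wrist [494. 112.] c [ 595.3 -283.8] r 33.3 ztop 44.6 p 0.77 bgr [ 72. 144.  43.]
cup1 wrist [216.  10.] c [ 349.  -192.6] r 28.9 ztop 45.0 p 0.71 bgr [ 88. 167.  53.]
cup1 side [265. 256.] c [ 349.8 -179.2] r 33.8 ztop 44.5 p 0.91 bgr [ 53. 110.  36.]
cup1 side [307. 282.] c [ 428.8 -314.1] r 57.9 ztop 60.8 p 0.88 bgr [ 42. 159. 184.]
cup1 side [381. 282.] c [ 595.  -284.2] r 33.5 ztop 45.1 p 0.85 bgr [ 54. 111.  39.]
cup1 side [303. 246.] c [ 435.4 -352.8] r 34.1 ztop 206.7 p 0.75 bgr [ 45. 153. 174.]
tcp [ 434.4 -350.4  213.4] close 0.0 grip 64.8 12.2 F [ 0.1  0.  -0.3] t 11.9
```

Run:
```python
from h import *
im,d=arm.read_camera('wrist')
b,g,r=[im[...,i].astype(int) for i in range(3)]
for nm,mk in(('yel',(g>b+60)&(r>b+60)),('red',(r>g+60)&(r>b+60))):
    P,u,v=cloud('wrist',im,d,mk)
    for lo,hi in((30,70),(150,230)):
        Q=P[(P[:,2]>lo)&(P[:,2]<hi)&(np.abs(P[:,0]-434)<60)]
        if len(Q)<50: continue
        zt=np.percentile(Q[:,2],95);Q=Q[Q[:,2]>zt-6]
        print(nm,lo,len(Q),zt.round(1),cv2.minEnclosingCircle(Q[:,:2].astype(np.float32)))
state()
```

```text
yel 30 932 61.0 ((434.48876953125, -287.9064636230469), 32.92142105102539)
yel 150 3128 206.4 ((435.31768798828125, -351.8424072265625), 33.19978713989258)
tcp [ 434.3 -350.7  213.4] close 0.0 grip 65.0 12.2 F [0.6 0.2 0.1] t 11.9
```

Emit:
apply_moves:
  increments:
    - [0.04,0,0,0,0.5]
    - [0.063,-0.001,0.03,0,0.5]
    - [0.063,-0.001,0.06,0,0.5]
    - [0.063,-0.001,0.06,0,0.5]
    - [0.063,-0.001,0.075,0,0.5]
    - [0.063,-0.001,0.09,0,0.5]
    - [0.063,-0.001,0.1,0,0.5]
    - [0.063,-0.001,0.11,0,0.5]
    - [0.063,-0.001,0.118,0,0.5]
    - [0.063,-0.001,0.124,0,0.5]
    - [0.063,-0.001,0.128,0,0.5]
    - [0.063,-0.001,0.13,0,0.5]

```text
time: 13.15
tcp_pos: [433.5, -287.8, 83.5]
tool_rot: [2.222, 2.221, 0.002]
contact_force: [-0.5, 4.5, 14.8]
grip_width: 64.7
gripper_force: 12.0
```

Emit:
apply_moves:
  increments:
    - [0,0,0,0,0.8]
    - [0,0,0,0,1]
    - [0,0,0,0,1]
    - [0,0,-0.03,0,1]
    - [0,0,-0.08,0,1]
    - [0,0,-0.13,0,1]
    - [0.04,0.01,-0.147,0,1]
    - [0.08,0.02,-0.147,0,1]
    - [0.12,0.03,-0.147,0,1]
    - [0.158,0.042,-0.147,0,1]
    - [0.158,0.042,-0.147,0,1]
    - [0.158,0.042,-0.147,0,1]

```text
time: 14.35
tcp_pos: [475.1, -129.8, 230.5]
tool_rot: [2.22, 2.223, -0.001]
contact_force: [-0.7, -0.2, -0.9]
grip_width: 94.1
gripper_force: 0.0
```

Emit:
apply_moves:
  increments:
    - [0,0,0,0,1]
    - [0,0,0,0,1]
    - [0,0,0,0,1]

```text
time: 14.65
tcp_pos: [474.6, -131.7, 230.5]
tool_rot: [2.225, 2.217, -0.001]
contact_force: [0.1, -0.2, 0.3]
grip_width: 94.1
gripper_force: 0.0
```

```bash
cat >> h.py <<'E'
def lying(cam):
    im,d=arm.read_camera(cam);m=arm.camera_model(cam)
    for r in arm.cut_out(cam,'bottle1'):
        P,u,v=cloud(m,im,d,r['mask']);c=im[v,u].astype(int)
        zt=np.percentile(P[:,2],90)
        red=(c[:,2]>c[:,1]+60)
        B=P[(~red)&(P[:,2]>zt-6)]
        if len(B)<20: continue
        rc=cv2.minAreaRect(B[:,:2].astype(np.float32))
        print(cam,'px',np.round(r['point']),'p',round(r['p'],2),'z',round(zt,1),'body',np.round(rc[0],1),np.round(rc[1],1),round(rc[2],1),'cap',np.round(np.median(P[red],0),1) if red.sum()>5 else None)
E
python3 - <<'E'
from h import *
state();lying('wrist');state();circ('side','cup1',0);circ('top','cup1',0)
im,_=arm.read_camera('wrist');cv2.imwrite('pics/w3.png',im)
E
```

```text
tcp [ 474.6 -131.7  230.5] close -0.2 grip 94.1 0.0 F [ 0.1 -0.2  0.3] t 14.7
wrist px [319. 132.] p 0.63 z 39.5 body [477.7 -90. ] [40.8 93. ] 4.2 cap [474.3 -33.6  29.4]
tcp [ 474.8 -131.2  230.4] close -0.2 grip 94.2 0.0 F [-0.3  0.5  0.1] t 14.8
cup1 side [265. 257.] c [ 348.4 -179.2] r 34.3 ztop 44.4 p 0.92 bgr [ 53. 109.  37.]
cup1 side [379. 280.] c [ 594.5 -284.3] r 34.1 ztop 44.8 p 0.84 bgr [ 53. 109.  38.]
cup1 side [308. 289.] c [ 434.7 -301.6] r 29.8 ztop 60.7 p 0.65 bgr [ 35. 134. 161.]
cup1 side [303. 273.] c [ 434.1 -288.5] r 34.1 ztop 77.1 p 0.58 bgr [ 41. 151. 173.]
cup1 top [434. 204.] c [ 432.6 -285.8] r 33.2 ztop 79.8 p 0.84 bgr [ 11. 117. 133.]
cup1 top [395. 241.] c [ 346.  -175.7] r 31.7 ztop 46.1 p 0.63 bgr [ 51. 114.  24.]
cup1 top [432. 152.] c [ 591.5 -283.1] r 33.5 ztop 47.2 p 0.6 bgr [ 52. 110.  28.]
cup1 top [193. 200.] c [471.4 395.7] r 28.6 ztop 40.2 p 0.47 bgr [169. 143. 113.]
cup1 top [180. 262.] c [300.4 431.5] r 74.0 ztop 39.2 p 0.22 bgr [ 30. 153. 153.]
```

View pics/w3.png

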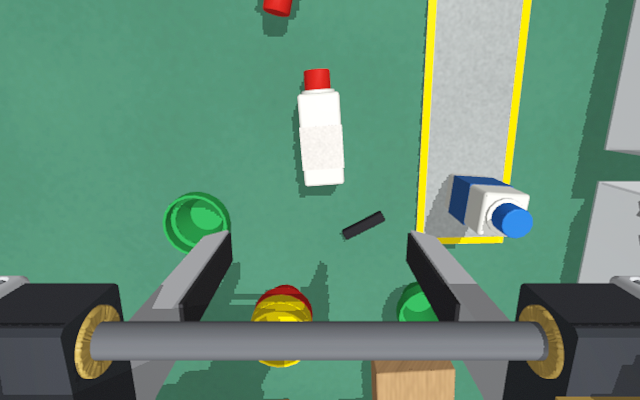

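Both cups sit in the red one with the rim at 77 mm. The bottle to grasp is at pixel (320,130) in the wrist picture, with its cap at +y and its flat side up at z≈40. I'll pinch it near the cap end with a light grip, so it can swing upright when lifted.

Emit:
apply_moves:
  increments:
    - [0.04,0,0,-0.077,1]
    - [0.073,0,0.03,-0.077,1]
    - [0.073,0,0.08,-0.077,1]
    - [0.073,0,0.13,-0.077,1]
    - [0.073,0,0.17,-0.077,1]
    - [0.073,0,0.195,-0.077,1]
    - [0.073,0,0.207,-0.077,1]
    - [0.073,0,0.207,-0.077,0.3]
    - [0.073,0,0.207,-0.077,0.3]
    - [0.073,0,0.207,-0.077,0.3]
    - [0.073,0,0.207,-0.077,0.3]
    - [0.073,0,0.207,-0.077,0.3]
  newtons: 5

```text
time: 16.2
tcp_pos: [475.8, -57.3, 24.4]
tool_rot: [2.134, 2.303, 0.002]
contact_force: [-0.5, 0.2, -0.5]
grip_width: 57.3
gripper_force: 0.0
```

Emit:
apply_moves:
  increments:
    - [0,0,0,0,0.3]
    - [0,0,0,0,0.3]
    - [0,0,-0.01,0,0.3]
    - [0,0,-0.025,0,0.3]
    - [0,0,-0.04,0,0.3]
    - [0,0,-0.055,0,0.3]
    - [0,0,-0.07,0,0.3]
    - [0,0,-0.085,0,0.3]
    - [0,0,-0.1,0,0.3]
    - [0,0,-0.1,0,0.3]
    - [0,0,-0.1,0,0.3]

```text
time: 17.3
tcp_pos: [475.0, -57.1, 123.6]
tool_rot: [2.135, 2.304, 0.001]
contact_force: [-0.0, 0.1, -1.8]
grip_width: 39.7
gripper_force: 5.0
```

Run:
```python
from h import *
state()
im,_=arm.read_camera('side');im2,_=arm.read_camera('wrist')
c=cv2.resize(im[120:320,220:460],None,fx=2,fy=2)
w=cv2.resize(im2[100:400],None,fx=.6,fy=.6);w=cv2.copyMakeBorder(w,0,400-w.shape[0],0,0,0)[:, 60:380]
cv2.imwrite('pics/s4.png',np.hstack([c,w]))
```

```text
tcp [475.  -57.1 123.6] close 4.4 grip 39.7 5.0 F [-0.   0.1 -1.8] t 17.3
```

View pics/s4.png

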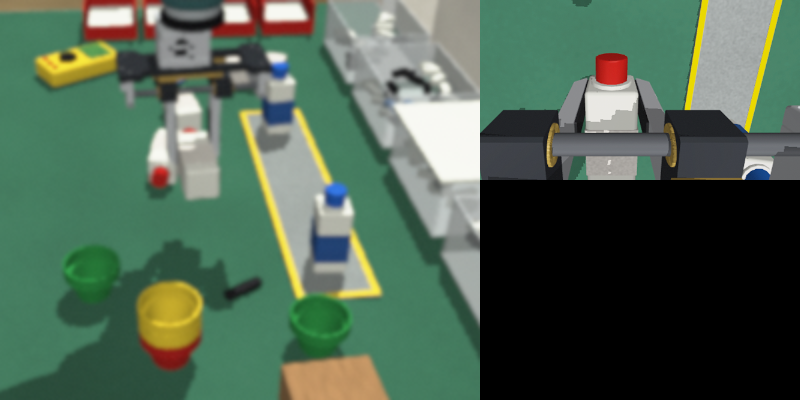

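The side view shows the bottle held at its cap end, still nearly level. I'll slacken to 3 N so it can swing.

Emit:
apply_moves:
  increments:
    - [0,0,0.02,0,0.3]
    - [0,0,0.02,0,0.3]
    - [0,0,0.02,0,0.3]
    - [0,0,0.02,0,0.3]
    - [0,0,0.02,0,0.3]
  newtons: 3

```text
time: 17.9
tcp_pos: [475.4, -57.4, 103.8]
tool_rot: [2.135, 2.304, 0.001]
contact_force: [-0.1, 0.3, -1.0]
grip_width: 40.4
gripper_force: 3.0
```

```bash
cat >> h.py <<'E'
def held():
    """tilt of the held bottle in the tool x-z plane, from side+wrist clouds near the TCP"""
    s=arm.sense();t=s['tcp_pos'];M=R.from_rotvec(s['tool_rot']).as_matrix()
    for cam in('side','wrist'):
        im,d=arm.read_camera(cam);P,u,v=cloud(cam,im,d)
        c=im[v,u].astype(int);L=(P-t)@M   # tool coords
        n=(np.abs(L[:,1])<26)&(np.abs(L[:,0])<110)&(np.abs(L[:,2])<110)
        red=n&(c[:,2]>c[:,1]+60);wh=n&(c.min(1)>90)
        f=lambda k:np.round(np.median(L[k],0),1) if k.sum()>5 else None
        print(cam,'cap',red.sum(),f(red),'white',wh.sum(),f(wh),'x rng',np.percentile(L[wh][:,0],[3,97]).round(0) if wh.any() else None,'z rng',np.percentile(L[wh][:,2],[3,97]).round(0) if wh.any() else None)
E
python3 - <<'E'
from h import *
state();held()
E
```

```text
tcp [475.4 -57.4 103.8] close 4.4 grip 40.4 3.0 F [-0.1  0.3 -1. ] t 17.9
side cap 59 [ 13.3  -3.1 -14.8] white 938 [-26.5  -3.6  13.3] x rng [-63.  93.] z rng [-95.  97.]
wrist cap 3628 [ 25.2  -0.5 -14.2] white 15904 [  9.   -1.6 -30.2] x rng [-48. 103.] z rng [-95.  66.]
```

Emit:
apply_moves:
  increments:
    - [0,0,0,0,0.3]
    - [0,0,0.012,0,0.3]
    - [0,0,-0.015,0,0.3]
    - [0,0,0.01,0,0.3]
    - [0,0,-0.015,0,0.3]
    - [0,0,0.01,0,0.3]
    - [0,0,0,0,0.3]
    - [0,0,0,0,0.3]
  newtons: 3

```text
time: 18.8
tcp_pos: [475.1, -57.5, 103.9]
tool_rot: [-2.136, -2.304, 0.0]
contact_force: [0.3, -0.4, -1.6]
grip_width: 39.9
gripper_force: 3.0
```

Run:
```python
from h import *
state();held()
im,_=arm.read_camera('side');im2,_=arm.read_camera('wrist')
c=cv2.resize(im[120:320,220:460],None,fx=2,fy=2)
w=cv2.resize(im2,None,fx=.5,fy=.5);w=cv2.copyMakeBorder(w,0,200,0,0,0)
cv2.imwrite('pics/s5.png',np.hstack([c,w]))
```

```text
tcp [475.1 -57.5 103.9] close 4.3 grip 39.9 3.0 F [ 0.3 -0.4 -1.6] t 18.8
side cap 71 [  5.2  -4.1 -15.2] white 916 [-20.3  -3.7  22.2] x rng [-44.  88.] z rng [-94. 104.]
wrist cap 3219 [ 19.2  -0.1 -17.5] white 13430 [ 21.8  -2.8 -57.4] x rng [ -8. 105.] z rng [-95.  67.]
```

View pics/s5.png

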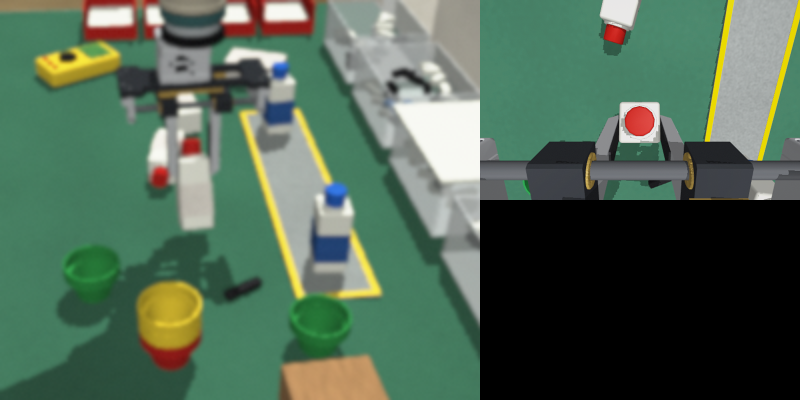

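Shaking works: the bottle is now about 55° up. I'll keep shaking.

Emit:
apply_moves:
  increments:
    - [0,0,0.012,0,0.3]
    - [0,0,-0.02,0,0.3]
    - [0,0,0.012,0,0.3]
    - [0,0,-0.02,0,0.3]
    - [0,0,0.012,0,0.3]
    - [0,0,-0.02,0,0.3]
    - [0,0,0.012,0,0.3]
    - [0,0,-0.02,0,0.3]
    - [0,0,0,0,0.3]
    - [0,0,0,0,0.3]
    - [0,0,0,0,0.3]
  newtons: 3

```text
time: 20.1
tcp_pos: [474.4, -57.2, 103.0]
tool_rot: [-2.135, -2.303, 0.002]
contact_force: [0.3, -0.3, -1.6]
grip_width: 39.9
gripper_force: 3.0
```

Run:
```python
from h import *
state();held()
```

```text
tcp [474.4 -57.2 103. ] close 4.3 grip 39.9 3.0 F [ 0.3 -0.3 -1.6] t 20.1
side cap 86 [  1.9  -3.7 -15.1] white 909 [-20.5  -4.2  22.4] x rng [-39.  87.] z rng [-95. 103.]
wrist cap 3314 [ 13.5  -0.3 -19.6] white 13588 [ 20.7  -3.  -57.6] x rng [-11. 105.] z rng [-96.  68.]
```

Emit:
apply_moves:
  increments:
    - [0,0,-0.03,0,0.3]
    - [0,0,0.012,0,0.3]
    - [0,0,-0.035,0,0.3]
    - [0,0,0.012,0,0.3]
    - [0,0,-0.035,0,0.3]
    - [0,0,0.012,0,0.3]
    - [0,0,-0.035,0,0.3]
    - [0,0,0.012,0,0.3]
    - [0,0,-0.035,0,0.3]
    - [0,0,0.012,0,0.3]
    - [0,0,0,0,0.3]
    - [0,0,0,0,0.3]
  newtons: 3

```text
time: 21.4
tcp_pos: [475.0, -57.5, 104.6]
tool_rot: [-2.136, -2.304, 0.0]
contact_force: [0.0, -1.0, -0.8]
grip_width: 40.0
gripper_force: 3.0
```

```bash
cat >> h.py <<'E'
def tilt(colour='red'):
    """fit planes to the held bottle's top faces (cap disc, shoulder) seen by the wrist camera; tool coords"""
    s=arm.sense();t=s['tcp_pos'];M=R.from_rotvec(s['tool_rot']).as_matrix()
    im,d=arm.read_camera('wrist');P,u,v=cloud('wrist',im,d);c=im[v,u].astype(int);L=(P-t)@M
    k=(np.abs(L[:,1])<20)&(np.abs(L[:,0])<70)&(np.abs(L[:,2])<70)&(c[:,2]>c[:,1]+60)
    Q=L[k];rng=np.random.default_rng(0);best=None
    for _ in range(300):
        a,b,e=Q[rng.choice(len(Q),3,False)];n=np.cross(b-a,e-a)
        if np.linalg.norm(n)<20: continue
        n/=np.linalg.norm(n);i=np.abs((Q-a)@n)<0.6
        if best is None or i.sum()>best.sum(): best=i
    D=Q[best];ce=D.mean(0);n=np.linalg.svd(D-ce,full_matrices=False)[2][2];n*=-np.sign(n[2])
    print('cap disc',best.sum(),'of',len(Q),'centre(tool)',ce.round(1),'normal',n.round(2),'tilt x deg',np.degrees(np.arctan2(n[0],-n[2])).round(1),'y',np.degrees(np.arctan2(n[1],-n[2])).round(1))
E
python3 - <<'E'
from h import *
state();held();tilt()
E
```

```text
tcp [475.  -57.5 104.6] close 4.3 grip 40.0 3.0 F [ 0.  -1.  -0.8] t 21.4
side cap 89 [ -4.7  -2.2 -18.3] white 846 [-17.2  -4.8  21.6] x rng [-28.  84.] z rng [-94. 100.]
wrist cap 3709 [  7.6   0.9 -21.9] white 15440 [ 21.7  -2.2 -39.5] x rng [ -8. 104.] z rng [-96.  73.]
cap disc 1668 of 3215 centre(tool) [  2.6   1.5 -21.2] normal [ 0.01  0.02 -1.  ] tilt x deg 0.7 y 1.3
```

Run:
```python
from h import *
tilt()
s=arm.sense();t=s['tcp_pos'];M=R.from_rotvec(s['tool_rot']).as_matrix()
im,d=arm.read_camera('wrist');P,u,v=cloud('wrist',im,d);c=im[v,u].astype(int);L=(P-t)@M
k=(np.abs(L[:,1])<22)&(np.abs(L[:,0])<40)&(np.abs(L[:,2])<70)
red=k&(c[:,2]>c[:,1]+60);print('red z hist',np.histogram(L[red][:,2],bins=range(-60,20,5)))
for a in range(-60,20,6):
    q=red&(L[:,2]>a)&(L[:,2]<a+6)
    if q.sum()>10: print(a,q.sum(),L[q].min(0).round(0),L[q].max(0).round(0))
im2,_=arm.read_camera('side')
w=cv2.resize(im[100:400,160:480],None,fx=1.25,fy=1.333);c=cv2.resize(im2[140:260,260:380],(400,400))
cv2.imwrite('pics/s6.png',np.hstack([c,w]))
```

```text
cap disc 1571 of 3220 centre(tool) [  2.5   1.1 -21.2] normal [ 0.    0.01 -1.  ] tilt x deg 0.1 y 0.5
red z hist (array([   0,    0,    0,    0,    0,    0,    0, 2242,  460,  237,  196,
         88,    0,    0,    0]), array([-60, -55, -50, -45, -40, -35, -30, -25, -20, -15, -10,  -5,   0,
         5,  10,  15]))
-24 2569 [-10. -11. -23.] [ 15.  14. -18.]
-18 278 [  4. -11. -18.] [ 15.  14. -12.]
-12 248 [  4. -11. -12.] [15. 14. -6.]
-6 128 [  4. -10.  -6.] [15. 14. -1.]
```

View pics/s6.png

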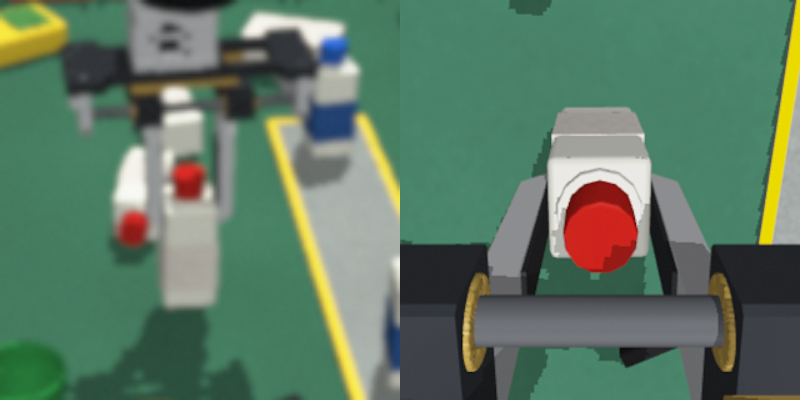

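The bottle now hangs plumb: the cap disc is 21 mm above the TCP with 0.1° tilt, so its foot is about 91 mm below. I'll firm the grip and carry it to the slot at y≈-66.

Emit:
apply_moves:
  increments:
    - [0,0,0,0,0.3]
    - [0,0,-0.015,0,0.3]
    - [0,0,-0.03,0,0.3]
    - [-0.003,0.02,-0.03,0.09,0.3]
    - [-0.006,0.045,-0.03,0.09,0.3]
    - [-0.01,0.07,-0.03,0.09,0.3]
    - [-0.014,0.095,-0.03,0.09,0.3]
    - [-0.018,0.12,-0.03,0.09,0.3]
    - [-0.02,0.14,-0.03,0.09,0.3]
    - [-0.022,0.155,-0.03,0.09,0.3]
    - [-0.022,0.155,-0.03,0.09,0.3]
    - [-0.022,0.155,-0.03,0.09,0.3]
  newtons: 10

```text
time: 22.9
tcp_pos: [630.4, -67.5, 133.2]
tool_rot: [-2.236, -2.205, 0.001]
contact_force: [-0.6, 0.2, -1.7]
grip_width: 39.7
gripper_force: 10.0
```

Run:
```python
from h import *
state();tilt()
im,d=arm.read_camera('wrist');m=arm.camera_model('wrist')
b,g,r=[im[...,i].astype(int) for i in range(3)]
P,_,_=cloud(m,im,d,(g>b+60)&(r>b+60))
Q=P[(P[:,2]<12)&(abs(P[:,0]-632)<70)]
for y in range(-60,140,40):
    q=Q[abs(Q[:,1]-y)<8][:,0]
    if len(q)>10: print(y,[round(float(np.median(k)),1) for k in (q[q<620],q[q>645]) if len(k)])
```

```text
tcp [630.4 -67.5 133.2] close -0.8 grip 39.7 10.0 F [-0.6  0.2 -1.7] t 22.9
cap disc 1655 of 3232 centre(tool) [  2.7   1.3 -21.1] normal [-0.    0.02 -1.  ] tilt x deg -0.3 y 1.0
-60 [588.7, 681.0]
-20 [587.9, 680.3]
20 [587.1, 679.3]
60 [586.4, 678.8]
```

Emit:
apply_moves:
  increments:
    - [0,0.003,0.012,0,0.3]
    - [0,0.003,0.022,0,0.3]
    - [0,0.003,0.03,0,0.3]
    - [0,0.003,0.034,0,0.3]
    - [0,0.003,0.037,0,0.3]
    - [0,0.003,0.039,0,0.3]
    - [0,0.003,0.04,0,0.3]

```text
time: 23.7
tcp_pos: [634.4, -67.7, 93.5]
tool_rot: [2.237, 2.206, -0.0]
contact_force: [-1.2, 0.1, 3.6]
grip_width: 39.8
gripper_force: 10.0
```

Run:
```python
from h import *
state();tilt()
```

```text
tcp [634.4 -67.7  93.5] close -0.8 grip 39.8 10.0 F [-1.2  0.1  3.6] t 23.7
cap disc 1639 of 3237 centre(tool) [  2.1   1.4 -21.3] normal [-0.01  0.02 -1.  ] tilt x deg -0.6 y 1.0
```

Emit:
apply_moves:
  increments:
    - [0,0,0,0,0.6]
    - [0,0,0,0,0.8]
    - [0,0,0,0,0.9]
    - [0,0,0,0,0.9]
    - [0,0,-0.03,0,0.9]
    - [0,0,-0.08,0,0.9]
    - [0,0,-0.13,0,0.9]
    - [0.02,-0.04,-0.142,0.1,0.9]
    - [0.045,-0.08,-0.142,0.208,0.9]
    - [0.07,-0.12,-0.142,0.208,0.9]
    - [0.09,-0.16,-0.142,0.208,1]
    - [0.103,-0.188,-0.142,0.208,1]

```text
time: 24.95
tcp_pos: [444.9, 39.7, 235.4]
tool_rot: [-2.451, -1.962, 0.001]
contact_force: [-0.2, 0.6, 0.2]
grip_width: 93.4
gripper_force: 0.0
```

Emit:
apply_moves:
  increments:
    - [0,0,0,0,1]
    - [0,0,0,0,1]
    - [0,0,0,0,1]
    - [0,0,0,0,1]

```text
time: 25.35
tcp_pos: [449.0, 37.4, 235.5]
tool_rot: [2.454, 1.959, 0.001]
contact_force: [-0.5, -0.4, 0.5]
grip_width: 93.9
gripper_force: 0.0
```

Run:
```python
from h import *
state();lying('wrist');state();lying('side');circ('side','cup1',0)
```

```text
tcp [449.   37.4 235.5] close -12.8 grip 93.9 0.0 F [-0.5 -0.4  0.5] t 25.4
wrist px [306. 129.] p 0.79 z 39.5 body [448.4  90.1] [92.3 40.6] 77.6 cap [437.6  35.3  29.3]
wrist px [318.  11.] p 0.73 z 39.0 body [484.7 188.7] [17.1 43.5] 77.3 cap None
tcp [448.5  37.5 235.4] close -12.8 grip 93.8 0.0 F [0.4 0.3 0.7] t 25.4
side px [312. 178.] p 0.89 z 39.2 body [481.6 226.8] [41.  93.4] 11.8 cap None
side px [303. 199.] p 0.87 z 39.3 body [449.2  85.2] [89.9 40.2] 78.5 cap [435.7  27.2  25.7]
cup1 side [303. 271.] c [ 434.4 -288.6] r 34.0 ztop 76.7 p 0.71 bgr [ 43. 164. 187.]
cup1 side [264. 253.] c [ 349.4 -179.2] r 34.0 ztop 44.8 p 0.71 bgr [ 50. 104.  34.]
cup1 side [383. 280.] c [ 594.8 -284.6] r 34.0 ztop 45.1 p 0.65 bgr [ 54. 112.  39.]
cup1 side [307. 290.] c [ 434.6 -302.2] r 29.8 ztop 60.5 p 0.49 bgr [ 36. 136. 164.]
```

Emit:
apply_moves:
  increments:
    - [0.025,-0.011,0,0,1]
    - [0.025,-0.011,0.03,0,1]
    - [0.025,-0.011,0.08,0,1]
    - [0.025,-0.011,0.13,0,1]
    - [0.025,-0.011,0.17,0,1]
    - [0.025,-0.011,0.2,0,1]
    - [0.025,-0.011,0.212,0,1]
    - [0.025,-0.011,0.212,0,0.3]
    - [0.025,-0.011,0.212,0,0.3]
    - [0.025,-0.011,0.212,0,0.3]
    - [0.025,-0.011,0.212,0,0.3]
    - [0.025,-0.011,0.212,0,0.3]
  newtons: 5

```text
time: 26.85
tcp_pos: [443.1, 65.2, 24.2]
tool_rot: [2.453, 1.962, 0.002]
contact_force: [0.0, 0.3, -1.1]
grip_width: 57.5
gripper_force: 0.0
```

Emit:
apply_moves:
  increments:
    - [0,0,0,0,0.3]
    - [0,0,0,0,0.3]
    - [0,0,-0.01,0,0.3]
    - [0,0,-0.025,0,0.3]
    - [0,0,-0.04,0,0.3]
    - [0,0,-0.055,0,0.3]
    - [0,0,-0.07,0,0.3]
    - [0,0,-0.085,0,0.3]
    - [0,0,-0.085,0,0.3]

```text
time: 27.75
tcp_pos: [443.5, 65.1, 110.2]
tool_rot: [2.453, 1.961, 0.004]
contact_force: [1.1, -0.7, -1.3]
grip_width: 40.2
gripper_force: 5.0
```

Emit:
apply_moves:
  increments:
    - [0,0,0,0,0.3]
    - [0,0,0,0,0.3]
    - [0,0,0.01,0,0.3]
    - [0,0,-0.02,0,0.3]
    - [0,0,0.01,0,0.3]
    - [0,0,-0.02,0,0.3]
    - [0,0,0.01,0,0.3]
    - [0,0,-0.02,0,0.3]
    - [0,0,0.01,0,0.3]
    - [0,0,-0.02,0,0.3]
    - [0,0,0,0,0.3]
    - [0,0,0,0,0.3]
  newtons: 3

```text
time: 28.95
tcp_pos: [441.0, 64.7, 106.3]
tool_rot: [-2.452, -1.96, 0.006]
contact_force: [-0.3, 0.4, -0.8]
grip_width: 39.8
gripper_force: 3.0
```

Run:
```python
from h import *
state();held();tilt()
```

```text
tcp [441.   64.7 106.3] close -12.7 grip 39.8 3.0 F [-0.3  0.4 -0.8] t 28.9
side cap 59 [-34.9   1.  -16.2] white 399 [-11.1   4.5   5. ] x rng [-33.  22.] z rng [-74.  66.]
wrist cap 1198 [-16.    1.9 -15.8] white 22324 [22.5  0.7 -9.7] x rng [-9. 53.] z rng [-96.  42.]
cap disc 403 of 1195 centre(tool) [-15.   -1.2 -16. ] normal [ 0.72 -0.25 -0.65] tilt x deg 48.3 y -20.9
```

Emit:
apply_moves:
  increments:
    - [0,0,-0.03,0,0.3]
    - [0,0,0.01,0,0.3]
    - [0,0,-0.03,0,0.3]
    - [0,0,0.01,0,0.3]
    - [0,0,-0.03,0,0.3]
    - [0,0,0.01,0,0.3]
    - [0,0,-0.03,0,0.3]
    - [0,0,0.01,0,0.3]
    - [0,0,-0.03,0,0.3]
    - [0,0,0.01,0,0.3]
    - [0,0,0,0,0.3]
    - [0,0,0,0,0.3]

```text
time: 30.3
tcp_pos: [442.5, 64.7, 109.6]
tool_rot: [-2.454, -1.961, 0.0]
contact_force: [0.5, 0.7, -1.0]
grip_width: 39.8
gripper_force: 3.0
```

Run:
```python
from h import *
state();held();tilt()
```

```text
tcp [442.5  64.7 109.6] close -12.8 grip 39.8 3.0 F [ 0.5  0.7 -1. ] t 30.3
side cap 64 [-30.9   1.1 -18.2] white 491 [-11.5   4.7  11.1] x rng [-33.  10.] z rng [-65.  78.]
wrist cap 1580 [-13.1   2.  -16.1] white 21101 [21.1  0.6 -9.5] x rng [-10.  41.] z rng [-96.  55.]
cap disc 520 of 1584 centre(tool) [-12.1   2.7 -16.4] normal [ 0.87  0.17 -0.47] tilt x deg 61.6 y 20.4
```

Emit:
apply_moves:
  increments:
    - [0,0,-0.03,0,0.3]
    - [0,0,0.01,0,0.3]
    - [0,0,-0.03,0,0.3]
    - [0,0,0.01,0,0.3]
    - [0,0,-0.03,0,0.3]
    - [0,0,0.01,0,0.3]
    - [0,0,-0.03,0,0.3]
    - [0,0,0.01,0,0.3]
    - [0,0,-0.03,0,0.3]
    - [0,0,0.01,0,0.3]
    - [0,0,-0.03,0,0.3]
    - [0,0,0.01,0,0.3]

```text
time: 31.65
tcp_pos: [447.7, 65.0, 103.0]
tool_rot: [2.448, 1.958, 0.015]
contact_force: [2.2, 0.5, -2.2]
grip_width: 40.1
gripper_force: 3.0
```

Emit:
apply_moves:
  increments:
    - [0,0,-0.04,0,0.3]
    - [0,0,0,0,0.3]
    - [0,0,-0.04,0,0.3]
    - [0,0,0,0,0.3]
    - [0,0,-0.04,0,0.3]
    - [0,0,0,0,0.3]
    - [0,0,-0.04,0,0.3]
    - [0,0,0,0,0.3]
    - [0,0,-0.04,0,0.3]
    - [0,0,-0.01,0,0.3]
    - [0,0,-0.01,0,0.3]
    - [0,0,-0.01,0,0.3]

```text
time: 32.85
tcp_pos: [442.3, 65.0, 109.2]
tool_rot: [-2.454, -1.961, -0.0]
contact_force: [-0.2, 0.3, -0.1]
grip_width: 39.8
gripper_force: 3.0
```

Run:
```python
from h import *
state();held();tilt()
im,_=arm.read_camera('side');im2,_=arm.read_camera('wrist')
w=cv2.resize(im2[100:400,160:480],None,fx=1.25,fy=1.333);c=cv2.resize(im[120:240,240:360],(400,400))
cv2.imwrite('pics/s7.png',np.hstack([c,w]))
```

```text
tcp [442.3  65.  109.2] close -12.7 grip 39.8 3.0 F [-0.2  0.3 -0.1] t 32.9
side cap 64 [-29.2   1.4 -11.9] white 556 [-16.3   5.   23.1] x rng [-34.   7.] z rng [-65.  90.]
wrist cap 2089 [-12.9   1.9 -12.2] white 19328 [ 17.1   0.3 -16.9] x rng [-14.  30.] z rng [-96.  69.]
cap disc 565 of 2094 centre(tool) [-11.1  -1.3 -10.1] normal [ 0.9  -0.21 -0.39] tilt x deg 66.4 y -28.5
```

View pics/s7.png

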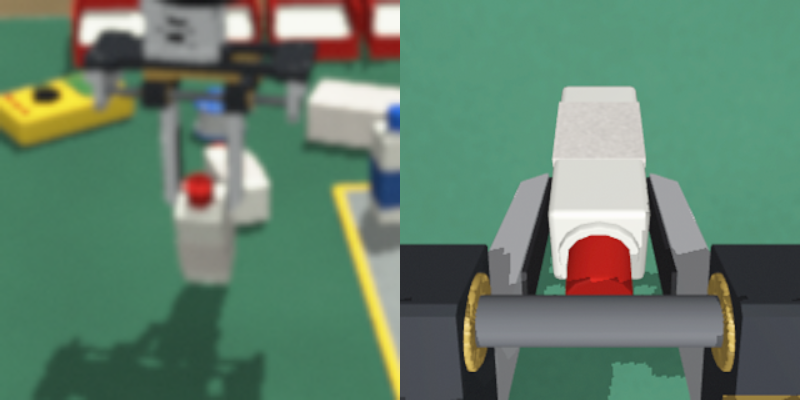

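```bash
cat >> h.py <<'E'
def face(sgn):
    """held bottle tilt from its white flat side facing tool +x: line fit of centre strip in x-z"""
    s=arm.sense();t=s['tcp_pos'];M=R.from_rotvec(s['tool_rot']).as_matrix()
    im,d=arm.read_camera('wrist');P,u,v=cloud('wrist',im,d);c=im[v,u].astype(int);L=(P-t)@M
    k=(np.abs(L[:,1])<12)&(np.abs(L[:,0])<110)&(L[:,2]>-30)&(L[:,2]<t[2]-8)&(c.min(1)>90)&(np.ptp(c,1)<60)
    Q=L[k][:,[0,2]];rng=np.random.default_rng(0)
    for _ in range(3):
        if len(Q)<60: break
        best=None
        for _ in range(300):
            a,b=Q[rng.choice(len(Q),2,False)];w=b-a
            if np.hypot(*w)<10: continue
            w/=np.hypot(*w);i=np.abs((Q-a)@[-w[1],w[0]])<0.8
            if best is None or i.sum()>best.sum(): best=i;W=w
        D=Q[best];ce=D.mean(0);w=np.linalg.svd(D-ce,full_matrices=False)[2][0];w*=np.sign(w[1])
        pr=(D-ce)@w
        print('line n',best.sum(),'ang from vertical (base toward +x)',np.degrees(np.arctan2(w[0],w[1])).round(1),'ends',(ce+w*pr.min()).round(1),(ce+w*pr.max()).round(1))
        Q=Q[~best]
E
python3 - <<'E'
from h import *
state();face(1)
E
```

```text
tcp [443.   65.  109.3] close -12.7 grip 40.2 3.0 F [-0.5 -0.6 -0.9] t 33.1
line n 3731 ang from vertical (base toward +x) 22.2 ends [ 1.2 -1.1] [34.6 80.6]
line n 479 ang from vertical (base toward +x) 85.7 ends [-18.   -0.4] [3.6 1.2]
line n 251 ang from vertical (base toward +x) 22.5 ends [-0.1 -0.9] [34.2 81.9]
```

The plane fit shows a 22° tilt, balanced because the pads hold it off its axis. I'll carry it firmly over the lane, set its low base edge down, and pivot it upright about that edge.

Emit:
apply_moves:
  increments:
    - [0,0,0,0,0.3]
    - [0,0,-0.015,0,0.3]
    - [0,0,-0.03,0,0.3]
    - [-0.002,0.025,-0.03,-0.05,0.3]
    - [-0.004,0.05,-0.03,-0.1,0.3]
    - [-0.006,0.075,-0.03,-0.15,0.3]
    - [-0.008,0.1,-0.03,-0.204,0.3]
    - [-0.01,0.125,-0.03,-0.204,0.3]
    - [-0.012,0.15,-0.03,-0.204,0.3]
    - [-0.014,0.175,-0.03,-0.204,0.3]
    - [-0.016,0.19,-0.03,-0.204,0.3]
    - [-0.016,0.198,-0.03,-0.204,0.3]
  newtons: 10

```text
time: 34.35
tcp_pos: [633.1, 4.7, 138.3]
tool_rot: [2.242, 2.2, -0.001]
contact_force: [-0.2, 0.3, -1.0]
grip_width: 39.9
gripper_force: 10.0
```

Emit:
apply_moves:
  increments:
    - [0,0,0,0,0.3]
    - [0,0,0,0,0.3]
    - [0,0,0,0,0.3]
    - [0,0,0,0,0.3]

```text
time: 34.75
tcp_pos: [631.5, 6.2, 138.5]
tool_rot: [-2.24, -2.201, 0.0]
contact_force: [0.8, 0.2, -0.7]
grip_width: 39.6
gripper_force: 10.0
```

Run:
```python
from h import *
state();face(1);lying('side')
```

```text
tcp [631.5   6.2 138.5] close -1.0 grip 39.6 10.0 F [ 0.8  0.2 -0.7] t 34.8
line n 3728 ang from vertical (base toward +x) 22.1 ends [ 0.8 -1.7] [34.3 80.8]
line n 477 ang from vertical (base toward +x) 85.6 ends [-18.3  -0.7] [3.2 0.9]
line n 264 ang from vertical (base toward +x) 25.0 ends [-1.5 -3.1] [27.7 59.5]
side px [312. 176.] p 0.86 z 39.2 body [481.3 227.4] [42.9 89.4] 11.8 cap None
```

Emit:
apply_moves:
  increments:
    - [0,0.001,0.015,0,0.3]
    - [0,0.001,0.028,0,0.3]
    - [0,0.001,0.036,0,0.3]
    - [0,0.001,0.0395,0,0.3]
    - [0,0.001,0.0405,0,0.3]
    - [0.004,0.001,0.0407,0,0.3]
    - [0.008,0.001,0.041,0,0.3]
    - [0.012,0.001,0.0418,0,0.3]
    - [0.016,0.001,0.0427,0,0.3]
    - [0.02,0.001,0.044,0,0.3]
    - [0.024,0.001,0.0455,0,0.3]
    - [0.024,0.001,0.0455,0,0.3]
  newtons: 5

```text
time: 36.1
tcp_pos: [633.6, 31.2, 92.7]
tool_rot: [-2.239, -2.202, -0.001]
contact_force: [-2.4, 1.8, 3.8]
grip_width: 40.1
gripper_force: 5.0
```

Run:
```python
from h import *
state();face(1)
```

```text
tcp [633.6  31.2  92.7] close -1.0 grip 40.1 5.0 F [-2.4  1.8  3.8] t 36.1
line n 2505 ang from vertical (base toward +x) 4.8 ends [ 4.7 -3. ] [12.  84.4]
line n 1270 ang from vertical (base toward +x) 0.4 ends [-78.   -0.9] [-77.8  26.7]
line n 561 ang from vertical (base toward +x) -88.2 ends [ 4.  -2.3] [-81.8   0.4]
```

Emit:
apply_moves:
  increments:
    - [0.003,0,0.001,0,0.3]
    - [0.006,0,0.002,0,0.3]
    - [0.007,0,0.002,0,0.3]
    - [0.007,0,0.0025,0,0.3]
    - [0.007,0,0.0025,0,0.3]
  newtons: 4

```text
time: 36.65
tcp_pos: [634.0, 36.7, 90.5]
tool_rot: [2.241, 2.201, 0.001]
contact_force: [-1.6, 0.4, 2.5]
grip_width: 40.0
gripper_force: 4.0
```

Run:
```python
from h import *
state();face(1);tilt()
```

```text
tcp [634.   36.7  90.5] close -1.0 grip 40.0 4.0 F [-1.6  0.4  2.5] t 36.6
line n 2130 ang from vertical (base toward +x) 1.1 ends [ 6. -3.] [ 7.6 82.5]
line n 1398 ang from vertical (base toward +x) 0.2 ends [-82.9   2.1] [-82.8  33.5]
line n 542 ang from vertical (base toward +x) 60.7 ends [-9.2 -9.1] [ 6.9 -0.1]
cap disc 987 of 2483 centre(tool) [ -9.6   0.8 -24. ] normal [-0.04  0.   -1.  ] tilt x deg -2.1 y 0.0
```

Emit:
apply_moves:
  increments:
    - [0,0,0,0,0.5]
    - [0,0,0,0,0.7]
    - [0,0,0,0,0.9]
    - [0,0,0,0,0.9]
    - [0,0,-0.03,0,0.9]
    - [0,0,-0.08,0,0.9]
    - [0,0,-0.13,0,0.9]
    - [0.03,-0.03,-0.145,-0.1,0.9]
    - [0.06,-0.065,-0.145,-0.215,0.9]
    - [0.09,-0.095,-0.145,-0.215,0.9]
    - [0.12,-0.125,-0.145,-0.215,1]
    - [0.148,-0.156,-0.145,-0.215,1]

```text
time: 37.95
tcp_pos: [479.3, 188.7, 235.6]
tool_rot: [-1.992, -2.429, -0.001]
contact_force: [0.2, 0.3, 0.2]
grip_width: 93.5
gripper_force: 0.0
```

Emit:
apply_moves:
  increments:
    - [0,0,0,0,1]
    - [0,0,0,0,1]
    - [0,0,0,0,1]
    - [0,0,0,0,1]

```text
time: 38.35
tcp_pos: [481.6, 186.0, 235.6]
tool_rot: [1.995, 2.426, 0.0]
contact_force: [-0.3, 0.5, -0.1]
grip_width: 93.9
gripper_force: 0.0
```

```bash
cat >> h.py <<'E'
def standing(cam):
    im,d=arm.read_camera(cam);P,u,v=cloud(cam,im,d);c=im[v,u].astype(int)
    k=(P[:,2]>104)&(P[:,2]<125)&(abs(P[:,0]-634)<45)&(abs(P[:,1]-15)<230)
    for y in range(-230,260,8):
        q=k&(abs(P[:,1]-y)<4)
        if q.sum()>4: print(cam,y,q.sum(),P[q].mean(0).round(0),P[q][:,2].max().round(0),c[q].mean(0).round(0))
E
python3 - <<'E'
from h import *
state();lying('wrist');state();standing('top')
E
```

```text
tcp [481.6 186.  235.6] close 11.1 grip 93.9 0.0 F [-0.3  0.5 -0.1] t 38.4
wrist px [398. 386.] p 0.79 z 50.5 body [625.6 -21.8] [42.6 62.5] 14.5 cap None
wrist px [328. 122.] p 0.75 z 39.5 body [479.7 231.6] [40.  93.1] 12.1 cap [467.9 286.5  29.4]
tcp [481.3 186.2 235.4] close 11.1 grip 93.8 0.0 F [-0.   0.1 -0.1] t 38.5
top -158 19 [ 633. -158.  115.] 120.0 [181. 109.  69.]
top -150 31 [ 633. -150.  115.] 120.0 [177. 101.  52.]
top -142 26 [ 633. -142.  114.] 120.0 [178. 114.  81.]
top -134 5 [ 634. -137.  110.] 116.0 [185. 167. 159.]
top -78 6 [630. -75. 115.] 116.0 [ 81.  86. 174.]
top -70 29 [630. -69. 116.] 121.0 [ 42.  53. 174.]
top -62 29 [630. -61. 116.] 120.0 [ 44.  56. 177.]
top -54 14 [631. -55. 115.] 119.0 [116. 122. 184.]
top 18 23 [630.  17. 114.] 119.0 [ 59.  65. 169.]
top 26 29 [631.  25. 116.] 121.0 [ 33.  46. 177.]
top 34 24 [631.  33. 116.] 120.0 [ 93.  97. 184.]
top 178 15 [626. 179. 115.] 122.0 [171. 102.  63.]
top 186 32 [627. 186. 116.] 122.0 [184. 106.  56.]
top 194 23 [625. 194. 116.] 122.0 [184. 119.  83.]
top 202 10 [626. 199. 114.] 119.0 [186. 137. 114.]
```

Emit:
apply_moves:
  increments:
    - [0.04,0.004,0,-0.017,1]
    - [0.076,0.0065,0.03,-0.017,1]
    - [0.076,0.0065,0.08,-0.017,1]
    - [0.076,0.0065,0.13,-0.017,1]
    - [0.076,0.0065,0.17,-0.017,1]
    - [0.076,0.0065,0.2,-0.017,1]
    - [0.076,0.0065,0.212,-0.017,1]
    - [0.076,0.0065,0.212,-0.017,0.3]
    - [0.076,0.0065,0.212,-0.017,0.3]
    - [0.076,0.0065,0.212,-0.017,0.3]
    - [0.076,0.0065,0.212,-0.017,0.3]
    - [0.076,0.0065,0.212,-0.017,0.3]
  newtons: 5

```text
time: 39.7
tcp_pos: [472.5, 263.8, 24.5]
tool_rot: [1.971, 2.446, 0.003]
contact_force: [0.7, -0.1, -0.1]
grip_width: 57.6
gripper_force: 0.0
```

Emit:
apply_moves:
  increments:
    - [0,0,0,0,0.3]
    - [0,0,0,0,0.3]
    - [0,0,-0.01,0,0.3]
    - [0,0,-0.025,0,0.3]
    - [0,0,-0.04,0,0.3]
    - [0,0,-0.055,0,0.3]
    - [0,0,-0.07,0,0.3]
    - [0,0,-0.085,0,0.3]
    - [0,0,-0.085,0,0.3]

```text
time: 40.6
tcp_pos: [473.1, 263.7, 110.4]
tool_rot: [1.971, 2.445, 0.005]
contact_force: [0.8, 0.7, -1.3]
grip_width: 39.6
gripper_force: 5.0
```

Emit:
apply_moves:
  increments:
    - [0,0,0,0,0.3]
    - [0,0,0,0,0.3]
    - [0,0,0.01,0,0.3]
    - [0,0,-0.015,0,0.3]
    - [0,0,0.01,0,0.3]
    - [0,0,-0.015,0,0.3]
    - [0,0,0.01,0,0.3]
    - [0,0,-0.015,0,0.3]
    - [0,0,0.01,0,0.3]
    - [0,0,-0.015,0,0.3]
    - [0,0,0,0,0.3]
    - [0,0,0,0,0.3]
  newtons: 3

```text
time: 41.8
tcp_pos: [470.6, 262.7, 106.4]
tool_rot: [-1.971, -2.445, 0.006]
contact_force: [-0.5, -0.5, -1.5]
grip_width: 39.7
gripper_force: 3.0
```

Run:
```python
from h import *
state();held();tilt();face(1)
```

```text
tcp [470.6 262.7 106.4] close 12.3 grip 39.7 3.0 F [-0.5 -0.5 -1.5] t 41.8
side cap 34 [  3.1  -3.2 -13.7] white 569 [-21.4  -2.7  25.1] x rng [-44.   6.] z rng [-88.  85.]
wrist cap 2698 [ 15.8   1.6 -18.5] white 12029 [ 20.    0.4 -53.1] x rng [ -9. 102.] z rng [-96.  71.]
cap disc 1697 of 2709 centre(tool) [ 15.8   1.  -17.9] normal [ 0.38 -0.01 -0.92] tilt x deg 22.4 y -0.8
line n 669 ang from vertical (base toward +x) 67.9 ends [-10.6  -4.6] [25.2 10. ]
line n 375 ang from vertical (base toward +x) 67.8 ends [-6.5 -6.2] [23.3  5.9]
line n 206 ang from vertical (base toward +x) 63.6 ends [-9.  -5.4] [25.3 11.6]
```

The bottle is held at 22° tilt. I'll carry it with a dog-leg path to keep clear of the blue bottle at y≈187.

Emit:
apply_moves:
  increments:
    - [0,0,0,0,0.3]
    - [0,0,-0.03,0,0.3]
    - [-0.033,-0.007,-0.03,0.06,0.3]
    - [-0.066,-0.014,-0.03,0.12,0.3]
    - [-0.099,-0.022,-0.03,0.18,0.3]
    - [-0.132,-0.029,-0.03,0.232,0.3]
    - [-0.132,-0.029,-0.03,0.232,0.3]
    - [-0.14,0.01,-0.03,0.232,0.3]
    - [-0.147,0.04,-0.03,0.232,0.3]
    - [-0.155,0.075,-0.03,0.232,0.3]
    - [-0.162,0.11,-0.03,0.232,0.3]
    - [-0.166,0.126,-0.03,0.232,0.3]
  newtons: 10

```text
time: 43.2
tcp_pos: [633.5, 128.6, 138.5]
tool_rot: [2.238, 2.201, 0.003]
contact_force: [-1.2, -0.3, -1.6]
grip_width: 40.1
gripper_force: 10.0
```

Emit:
apply_moves:
  increments:
    - [0,0,0,0,0.3]
    - [0,0,0,0,0.3]
    - [0,0,0,0,0.3]
    - [0,0,0,0,0.3]

```text
time: 43.6
tcp_pos: [629.2, 128.4, 138.5]
tool_rot: [-2.24, -2.201, 0.001]
contact_force: [-1.4, -0.4, -1.1]
grip_width: 39.9
gripper_force: 10.0
```

Run:
```python
from h import *
state();tilt();standing('wrist')
```

```text
tcp [629.2 128.4 138.5] close -1.0 grip 39.9 10.0 F [-1.4 -0.4 -1.1] t 43.6
cap disc 1747 of 2713 centre(tool) [ 15.8   1.2 -17.6] normal [ 0.39  0.   -0.92] tilt x deg 22.7 y 0.1
wrist 26 363 [634.  27. 114.] 116.0 [ 25.  29. 153.]
wrist 34 645 [634.  34. 111.] 116.0 [ 15.  18. 114.]
wrist 138 99 [633. 137. 122.] 125.0 [137. 136. 136.]
wrist 154 7 [632. 153. 125.] 125.0 [149. 154. 154.]
wrist 178 428 [630. 179. 114.] 116.0 [205. 122.  51.]
wrist 186 772 [630. 186. 114.] 116.0 [211. 123.  46.]
wrist 194 679 [630. 194. 114.] 117.0 [214. 127.  51.]
wrist 202 97 [630. 199. 114.] 116.0 [206. 123.  53.]
```

Emit:
apply_moves:
  increments:
    - [0,0.001,0.015,0,0.3]
    - [0,0.001,0.03,0,0.3]
    - [0,0.001,0.039,0,0.3]
    - [0,0.001,0.042,0,0.3]
    - [0,0.001,0.043,0,0.3]
    - [-0.004,0.001,0.043,0,0.3]
    - [-0.008,0.001,0.043,0,0.3]
    - [-0.012,0.001,0.043,0,0.3]
    - [-0.017,0.001,0.0435,0,0.3]
    - [-0.021,0.001,0.044,0,0.3]
    - [-0.025,0.001,0.0445,0,0.3]
    - [-0.025,0.001,0.0445,0,0.3]
  newtons: 5

```text
time: 44.9
tcp_pos: [631.1, 101.5, 94.0]
tool_rot: [2.242, 2.199, -0.0]
contact_force: [0.1, -0.5, 0.5]
grip_width: 39.7
gripper_force: 5.0
```

Run:
```python
from h import *
state();tilt()
```

```text
tcp [631.1 101.5  94. ] close -1.1 grip 39.7 5.0 F [ 0.1 -0.5  0.5] t 44.9
cap disc 1793 of 3883 centre(tool) [  9.8   0.9 -21.9] normal [ 0.14  0.01 -0.99] tilt x deg 8.0 y 0.8
```

Emit:
apply_moves:
  increments:
    - [-0.003,0,0.001,0,0.3]
    - [-0.006,0,0.002,0,0.3]
    - [-0.009,0,0.003,0,0.3]
    - [-0.011,0,0.004,0,0.3]
    - [-0.011,0,0.0045,0,0.3]
    - [-0.011,0,0.0045,0,0.3]
  newtons: 4

```text
time: 45.55
tcp_pos: [630.9, 91.2, 89.7]
tool_rot: [2.241, 2.2, 0.0]
contact_force: [-1.1, -1.1, 5.3]
grip_width: 39.8
gripper_force: 4.0
```

Run:
```python
from h import *
state();tilt()
```

```text
tcp [630.9  91.2  89.7] close -1.1 grip 39.8 4.0 F [-1.1 -1.1  5.3] t 45.5
cap disc 1780 of 4800 centre(tool) [  1.1   1.  -24.6] normal [-0.03 -0.02 -1.  ] tilt x deg -1.5 y -1.2
```

Emit:
apply_moves:
  increments:
    - [0,0,0,0,0.5]
    - [0,0,0,0,0.7]
    - [0,0,0,0,0.9]
    - [0,0,0,0,0.9]
    - [0,0,-0.03,0,0.9]
    - [0,0,-0.08,0,0.9]
    - [0,0,-0.13,0,0.9]
    - [0,-0.04,-0.15,0,0.9]
    - [0,-0.08,-0.15,0,0.9]
    - [0,-0.12,-0.15,0,0.9]
    - [0,-0.16,-0.15,0,1]
    - [0,-0.18,-0.15,0,1]

```text
time: 46.8
tcp_pos: [446.9, 95.2, 239.3]
tool_rot: [-2.239, -2.2, 0.002]
contact_force: [0.8, -0.2, 0.7]
grip_width: 93.3
gripper_force: 0.0
```

Run:
```python
from h import *
state();standing('top');circ('side','cup1',0);circ('side','stack_cup',0);circ('top','cup1',0)
im,_=arm.read_camera('side');cv2.imwrite('pics/s9.png',cv2.resize(im[100:350,200:460],None,fx=2.3,fy=2.3))
```

```text
tcp [446.9  95.2 239.3] close -1.0 grip 93.3 0.0 F [ 0.8 -0.2  0.7] t 46.8
top -158 19 [ 631. -158.  116.] 121.0 [177. 105.  67.]
top -150 30 [ 633. -150.  115.] 123.0 [174. 100.  52.]
top -142 27 [ 633. -142.  115.] 120.0 [175. 114.  83.]
top -78 7 [629. -75. 115.] 121.0 [ 79.  84. 166.]
top -70 29 [630. -69. 116.] 123.0 [ 42.  53. 172.]
top -62 29 [630. -61. 117.] 123.0 [ 44.  56. 175.]
top -54 14 [631. -55. 116.] 122.0 [115. 121. 182.]
top 18 23 [630.  17. 114.] 123.0 [ 58.  64. 168.]
top 26 30 [630.  25. 115.] 121.0 [ 34.  47. 173.]
top 34 24 [631.  33. 116.] 121.0 [ 91.  96. 181.]
top 90 11 [634.  90. 117.] 122.0 [ 78.  94. 172.]
top 98 12 [635.  98. 116.] 123.0 [ 52.  74. 166.]
top 106 9 [635. 106. 115.] 120.0 [115. 125. 170.]
top 186 5 [638. 185. 116.] 118.0 [142. 141. 134.]
cup1 side [304. 274.] c [ 434.2 -288.4] r 33.9 ztop 77.1 p 0.87 bgr [ 45. 164. 187.]
cup1 side [264. 256.] c [ 348.6 -178.4] r 34.0 ztop 44.6 p 0.64 bgr [ 50. 104.  34.]
cup1 side [307. 292.] c [ 434.4 -305.9] r 27.6 ztop 61.1 p 0.62 bgr [ 36. 138. 167.]
stack_cup side [307. 299.] c [ 433.5 -296.8] r 31.3 ztop 44.2 p 0.66 bgr [ 31.  45. 122.]
stack_cup side [356. 166.] c [629.9 185.3] r 12.5 ztop 113.8 p 0.48 bgr [151. 134. 122.]
cup1 top [430. 149.] c [ 592.8 -281.4] r 33.5 ztop 47.5 p 0.96 bgr [ 49. 107.  23.]
cup1 top [434. 205.] c [ 432.1 -285.9] r 33.2 ztop 78.8 p 0.93 bgr [ 14. 149. 166.]
cup1 top [392. 237.] c [ 347.  -175.1] r 32.9 ztop 47.9 p 0.83 bgr [41. 84. 22.]
```

View pics/s9.png

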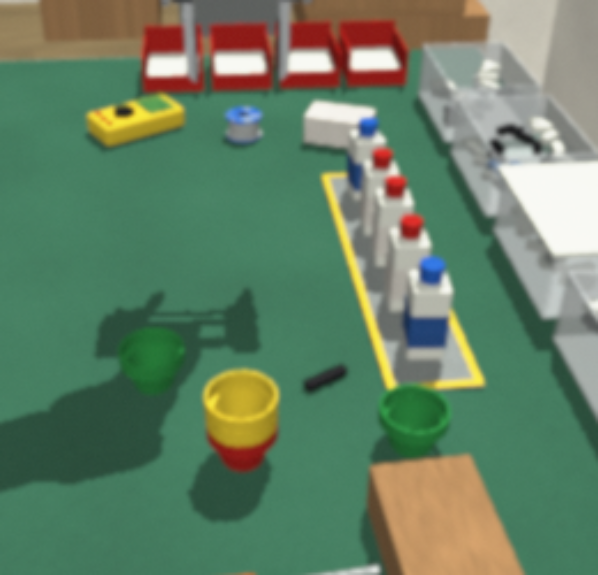

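The picture shows all five bottles upright in line in the lane, with caps from (368,127) to (432,271). The stack stands straight at (241,420), and the spool, meter, boxes and screwdriver have not been moved.

```bash
python3 -c "
from workcell import arm
print(arm.job_done())"
```

```text
the job is handed in; nothing more can be done
None
```

The job is handed in after about 47 s of the 210 s allowed. Final images show both yellow cups nested straight in the red cup on the bench and all five bottles upright in line in the lane; the judge returned no verdict.

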